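# Swap the antennas on the bench tester and start the test

## Task

Push the flat antenna off the round metal test plate and across the bench until it lies wholly inside the empty tape ring, then push the domed antenna over so that it sits wholly on the test plate; slide both flat on the bench without lifting or tipping them, and leave the meter, spool, screwdriver and spray can where they are. Only then throw the tester's power lever all the way over, away from the robot, and after that press the test button fully down and let it come back up. Both antennas must still be in their places at the end.

Things in the scene. Friction and masses are not known exactly. Their poses are not given: they have to be found in the camera images.
- flat_antenna: Flat white round antenna housing, a disc 110 mm in diameter and 43 mm high (side upright up to 38 mm), about 0.4 kg, loose, too wide to grip. Starts on the test plate. Origin: centre of its underside; z up.
- domed_antenna: Domed white round antenna housing, 110 mm in diameter, upright side up to 30 mm, then a dome to 63 mm at the middle, about 0.45 kg, loose, too wide to grip. Starts on the bench to one side (left or right) of the tester. Origin: centre of its underside; z up.
- tape_ring: Ring of pale tape stuck flat on the bench, inner diameter 134 mm, outer 146 mm, no height to speak of; empty at the start, on the other side of the tester from the domed antenna. An antenna lies wholly inside if its centre is within 12 mm of the ring's centre. Origin: centre of the ring, on the bench.
- station: The fixed tester. Origin: centre of its test plate, on the bench. Its x axis points from the plate to the control box (roughly away from the robot), z up. The control box is a grey box 110 mm (x) by 300 mm (y) by 50 mm high, centred 200 mm from the plate along x; on its top stand the lever (at y = +95 mm) and the button (at y = -95 mm).
- plate_centre (a point): Centre of the test plate, a bare metal disc 134 mm in diameter flush with the bench (an antenna slides on and off freely). An antenna sits wholly on it if its centre is within 12 mm of this point.
- power_lever (a joint): Angle of the power lever in rad: 0 = leaning towards the plate and the robot (off), 1.0 = all the way over, away from the robot (on). It stays where it is left; it turns about the station's y axis.
- power_lever_tip (a point): Tip of the power lever, a steel rod about 70 mm long on a black block on the control box. It swings along the station's +x as the lever goes on, some 70 mm in all, a little higher in mid-swing.
- test_button (a joint): Travel of the test button in m: 0 = up, 0.006 = fully down (5 N).
- test_button_top (a point): Middle of the top face of the test button, 32 mm in diameter, on a black housing on the control box; it is pressed straight down and springs back.
- multimeter: Bystander: yellow hand meter, 150 x 75 x 34 mm, loose. Origin: centre of its underside, x along its length.
- solder_spool: Bystander: metal spool, 54 mm in diameter, 46 mm high, loose. Origin: centre of its underside.
- screwdriver: Bystander: screwdriver lying at the right of the bench, along x of its frame, loose. Origin: its middle, at the underside.
- air_duster: Bystander: upright spray can, 66 mm in diameter, 200 mm high, loose. Origin: centre of its underside.
Mind the look-alikes: they are no part of the job. What is shaped like the domed_antenna but blue or green is not meant.

How it is judged:
On the way, in this order (a step that is already met when the one before it is completed fails the run):
1. the flat antenna rests wholly inside the tape ring, power still off (horizontal distance between flat_antenna and tape_ring below 0.013 m and linear speed of flat_antenna below 0.01 m/s and height (world z) of flat_antenna below 0.006 m), for 0.2 s.
2. the domed antenna rests wholly on the test plate (horizontal distance between domed_antenna and plate_centre below 0.013 m and linear speed of domed_antenna below 0.01 m/s and height (world z) of domed_antenna below 0.006 m), for 0.2 s.
3. the power lever is all the way over (value of joint power_lever above 0.85 rad), for 0.1 s.
4. the test button is fully down (value of joint test_button above 0.005 m), for 0.05 s.
5. the test button is up again (value of joint test_button below 0.0015 m), for 0.1 s.
At the end, for the whole second after the job is handed in: The flat antenna rests on the bench with its centre within 13 mm of the tape ring's centre, the domed antenna within 13 mm of the plate's centre, the power lever is over (beyond 0.85 rad) and the test button is up (under 1.5 mm) (all of step 1 and all of step 2 and value of joint power_lever above 0.85 rad and value of joint test_button below 0.0015 m); the robot touches nothing.
It fails at once if an antenna is lifted off the bench (15 mm) or tipped (0.25 rad) (height (world z) of any of flat_antenna, domed_antenna above 0.015 m or angle between any of flat_antenna, domed_antenna's own z axis and vertical above 0.25 rad).
It fails at once if the meter, spool, screwdriver or can is moved more than 30 mm (distance of any of multimeter, solder_spool, screwdriver, air_duster from where it was at the start of the episode above 0.03 m).
It fails at once if the test button is pressed before the power is on (value of joint test_button above 0.004 m and value of joint power_lever below 0.7 rad).
It also fails if it takes over 67 s, if anything falls off the work surface, if the arm or the gripper's body presses on something with over 40 N, if the wrist force passes 120 N, or if a joint passes its speed limit or range.

## Robot

A 6-joint arm with a two-finger parallel gripper is mounted at the origin on the work surface. World frame = base frame: x ahead of the robot, y to its left, z up, the work surface at z = 0. Lengths are in m, angles in rad, forces in N, time in s.
With the tool pointing down it reaches from about 0.275 to 0.825 m from the base axis. Payload 4.9 kg.
Tool frame: the origin (TCP) lies midway between the tips of the shut fingers; the grasp point (between the pads) lies 19 mm behind it; z points along the fingers, y is the direction in which the jaws open and shut (so a half turn about z gives the same grasp; the last joint's range is limited). The gripper opens to 85 mm and grips with 20 to 120 N. Pads are 22 mm wide; open, the fingers measure 114 mm over their backs; the gripper's body (76 mm by 85 mm) begins 54 mm behind the grasp point. The pads swing forward as they close: fully open they stand 13 mm farther back than shut.
Start: joints at [-1.289, 0.326, -0.193, 1.052, 0, 1.437], TCP at [0.222, -0.503, 0.231] pointing down, gripper open.
Joint ranges: [-2.65, 2.65], [-0.97, 1.79], [-1.3, 1.35], [-1.93, 2.1], [-1.47, 1.37], [-3.14, 3.14]. Speed limits (rad/s): [2.57, 2.57, 3.14, 3.14, 3.14, 3.14].

## Interface

Orientations are given as a rotation vector (axis times angle).
In Python, from station import * gives the robot as it stands.
- The arm moves only by the tool arm_command, never from a script. Its argument "deltas" is a list of rows, each a list of 5 numbers: the opening, from 0 (shut) to 1 (fully open), then the shift along the tool's x, y, z in m, then the turn about the tool's z in rad. In form: [[hand, x, y, z, roll], ...]. A call has 1 to 5 rows; each row shifts and turns the commanded pose from where the row before left it, along the tool's axes as they then stand; what a row does not reach is not made up. A row lasts 1/8 s, in which the tool goes at most 62.5 mm and 10.7 degrees, less where a joint would pass 70% of its speed; a pose out of reach is approached as far as the arm can. A call is refused whole if a number of a shift passes 0.0625 or a number of a turn 0.188, either way. A call with a gripper value outside its range is refused whole. The fingers move at their own pace and stop on an object; "squeeze" is the grip in N (left out, the last holds). Time passes only in rows, so rows that do not move let the fingers close. It gives the time, the measured TCP pose, the force and the opening at its end, in the units of the state.
- sense(): the state, without advancing time (a new reading comes with each control period).
- snapshot(name): name is "side" or "top"; returns a dict with "frame" (384x512x3 uint8, red, green, blue), "depth" (384x512 float32, m along the optical axis (not along the pixel's ray), 0 where there is no reading), "fov_y" (degrees; the focal length in pixels is half the picture's height over the tangent of half this angle, whatever the lens; pixels are square), "cx", "cy" (the principal point, pixels), "extrinsics" (4x4, takes a point from world to camera coordinates). Camera axes: x right, y up, looking along -z (the intrinsics and any distortion apply to the point x, -y, -z); pixel columns grow to the right and rows downward; lengths in m; the calibration is good to about 2 mm. A picture is of the moment at which its call begins.
- finish_job(): hands the job in, once; it reports no verdict.
The state is a dict: "clock": time; "qpos": joint angles; "qd": joint speeds; "joint_efforts": joint torques, N m; "position": TCP position; "tcp_rot": TCP orientation; "wrist_force": force on the tool from outside, world axes, zero at the start; "torque": the same for the moment, N m; "gripper_width": finger opening in m.
Only numpy, scipy, OpenCV 4.12 (cv2) and the standard library are available. Lean on these libraries where they do the work, as an engineer would, in place of code of your own. Each camera call takes 0.05 s, during which the arm holds its last target. There are 200 camera calls.

## Working session

There is one attempt and no reset: what is moved stays moved. The work goes in short steps, Python scripts to look and compute and a tool call to move; the robot and the scene stay as the last step left them, time stands still between calls to the robot, and variables do not carry over. Pictures are saved under pics/ and viewed, about 8 in all and at most 12, crops included, and the job is handed in when it is done.

Besides the shell and the picture viewer there is one more tool, called after "Emit:" as a command line: name --pt "numbers of a row" for each row, then --argument value for the rest. arm_command: Moves the arm, as the interface text tells. Its arguments: {"type":"object","properties":{"deltas":{"type":"array"},"squeeze":{"type":"number"}},"required":["deltas"]}

```bash
mkdir -p pics; ls; cat > h.py <<'E'
from station import *
import numpy as np, cv2
from scipy.spatial.transform import Rotation as R
def cloud(s):
    h,w=s["depth"].shape; f=h/2/np.tan(np.radians(s["fov_y"])/2)
    v,u=np.mgrid[:h,:w]; d=s["depth"]
    c=np.stack([(u-s["cx"])/f*d,-(v-s["cy"])/f*d,-d,np.ones_like(d)],-1)
    return c@np.linalg.inv(s["extrinsics"]).T[:,:3]
def save(s,n): cv2.imwrite(f"pics/{n}.png",s["frame"][:,:,::-1])
E
python3 - <<'E'
from h import *
st=sense(); print(st)
for n in("top","side"):
    s=snapshot(n); save(s,n+"0"); np.savez(n+"0.npz",**s)
    print({k:v for k,v in s.items() if k not in("frame","depth")})
    p=cloud(s); print(p[::64,::64].round(3).tolist() if n=="top" else "")
E
```

```text
pics
{'clock': 0.0, 'qpos': array([-1.28921259e+00,  3.26936266e-01, -1.93550437e-01,  1.05201553e+00,
        2.08892276e-05,  1.43661815e+00]), 'qd': array([-0.00062366,  0.00155021, -0.00054245, -0.00014185, -0.00108809,
        0.00073168]), 'joint_efforts': array([-7.38495546e-04, -4.43395150e+01,  2.62441581e+01,  1.53505109e-02,
        3.72563898e-05, -1.83382163e-07]), 'position': array([ 0.22200588, -0.50258207,  0.23051868]), 'tcp_rot': array([-3.07228944e+00, -6.48032242e-01,  1.64504712e-04]), 'wrist_force': array([-0.61659146,  0.9820478 , -0.2437919 ]), 'torque': array([0.01243811, 0.01834121, 0.03277519]), 'gripper_width': 0.085534937510466}
{'fov_y': 56.6768341024994, 'cx': 255.42024027478058, 'cy': 191.2670688867354, 'extrinsics': array([[-1.23901921e-02, -9.99922245e-01, -1.40962113e-03,
         5.23957625e-02],
       [ 9.98808707e-01, -1.24429110e-02,  4.71841075e-02,
        -5.24574165e-01],
       [-4.71979785e-02, -8.23321702e-04,  9.98885215e-01,
        -1.24128564e+00],
       [ 0.00000000e+00,  0.00000000e+00,  0.00000000e+00,
         1.00000000e+00]])}
[... 783 characters left out ...]
.721], [0.305, 0.725, -0.002], [0.311, 0.476, 0.062], [0.306, 0.264, 0.046], [0.297, 0.047, 0.0], [0.295, -0.179, 0.001], [0.291, -0.406, -0.003], [0.302, -0.58, 0.092]], [[0.006, 1.135, -0.266], [0.085, 0.718, 0.006], [0.082, 0.496, 0.004], [0.079, 0.273, 0.003], [0.213, 0.048, 0.445], [0.073, -0.174, 0.002], [0.07, -0.397, 0.001], [0.066, -0.623, -0.004]]]
{'fov_y': 48.21258170533363, 'cx': 260.6854042140305, 'cy': 185.36496043996974, 'extrinsics': array([[-0.9880626 , -0.15383838,  0.00812761,  0.51531593],
       [ 0.10184338, -0.61270705,  0.78372061, -0.10811674],
       [-0.11558647,  0.77519276,  0.62106034, -1.66349158],
       [ 0.        ,  0.        ,  0.        ,  1.        ]])}
```

View pics/top0.png

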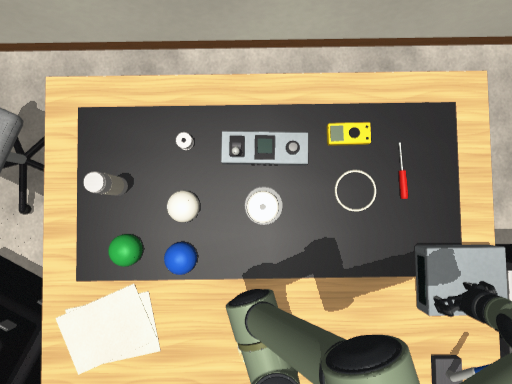

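View pics/side0.png

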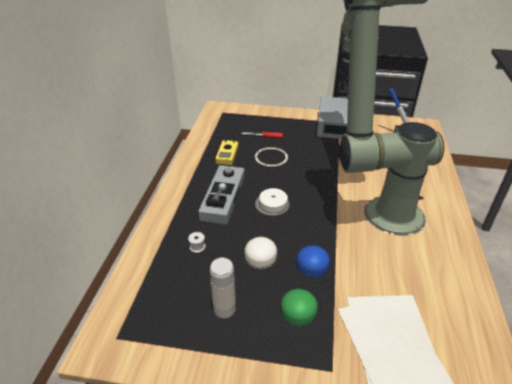

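The top view shows the flat antenna at (264,206), ring (355,190), dome (183,206), box at (265,148), lever at (237,145) and button at (292,147). Next I'll measure them.

```bash
cat >> h.py <<'E'
def ray(s,uv,z):
    h=s["depth"].shape[0]; f=h/2/np.tan(np.radians(s["fov_y"])/2)
    T=np.linalg.inv(s["extrinsics"]); d=T[:3,:3]@[(uv[0]-s["cx"])/f,-(uv[1]-s["cy"])/f,-1]
    o=T[:3,3]; return (o+d*(z-o[2])/d[2]).round(4)
def proj(s,P):
    h=s["depth"].shape[0]; f=h/2/np.tan(np.radians(s["fov_y"])/2)
    c=s["extrinsics"]@np.r_[P,1]; return np.array([s["cx"]-f*c[0]/c[2],s["cy"]+f*c[1]/c[2]])
def blob(s,mask,uv,r):
    m=np.zeros_like(mask,np.uint8); u,v=map(int,uv); m[v-r:v+r,u-r:u+r]=mask[v-r:v+r,u-r:u+r]
    cs,_=cv2.findContours(m,cv2.RETR_EXTERNAL,cv2.CHAIN_APPROX_NONE)
    return max(cs,key=cv2.contourArea)
E
python3 - <<'E'
from h import *
for n in("top","side"):
    s=dict(np.load(n+"0.npz")); f=s["frame"]; hsv=cv2.cvtColor(f,cv2.COLOR_RGB2HSV)
    w=(hsv[...,2]>110)&(hsv[...,1]<90)
    P=cloud(s)
    C={"top":dict(flat=(264,206),ring=(355,190),dome=(183,206),spool=(185,141)),"side":dict(flat=(273,201),ring=(271,156),dome=(261,252),spool=(197,242))}[n]
    for k,uv in C.items():
        c=blob(s,w,uv,25); e=cv2.fitEllipse(c)
        for z in ([0] if k=="ring" else [0,.02,.043]): print(n,k,np.round(e[0],1),np.round(e[1],1),z,ray(s,e[0],z))
    # depth-based
    ok=s["depth"]>0
    on=ok&(P[...,0]>.25)&(P[...,0]<.95)&(abs(P[...,1])<.7)
    for k,(x,y,zlo,zhi) in dict(flat=(.49,.02,.03,.06),dome=(.485,.22,.02,.08),box=(.62,.02,.042,.058),lever=(.62,.1,.075,.2),button=(.62,-.05,.058,.12)).items():
        r=.2 if k=="box" else .08
        m=on&(abs(P[...,0]-x)<r)&(abs(P[...,1]-y)<r)&(P[...,2]>zlo)&(P[...,2]<zhi)
        q=P[m]; 
        if len(q): print(n,k,len(q),q.min(0).round(3),q.max(0).round(3),q.mean(0).round(4))
    m=on&(P[...,2]>.042)&(P[...,2]<.058)&(abs(P[...,0]-.65)<.12)&(abs(P[...,1]-.02)<.22)
    print("box rect",cv2.minAreaRect(P[m][:,:2].astype(np.float32)))
    a,b={"top":((215,300),(115,190)),"side":((190,250),(160,225))}[n]
s=dict(np.load("top0.npz"));f=s["frame"]
big=np.hstack([cv2.resize(f[120:235,205:320],None,fx=4,fy=4,interpolation=2)]); s2=dict(np.load("side0.npz"))["frame"]
b2=cv2.resize(s2[155:225,190:255],(int(65*5.2),int(70*5.2)),interpolation=2)
o=np.zeros((460,800,3),np.uint8); o[:460,:460]=big; o[:b2.shape[0],460:460+b2.shape[1]]=b2; cv2.imwrite("pics/c.png",o[:,:,::-1])
E
```

```text
top flat [262.7 207.6] [37.6 44.6] 0 [0.4675 0.0207 0.    ]
top flat [262.7 207.6] [37.6 44.6] 0.02 [0.4675 0.0211 0.02  ]
top flat [262.7 207.6] [37.6 44.6] 0.043 [0.4675 0.0215 0.043 ]
top ring [355.1 190.2] [40.8 41.7] 0 [ 0.525  -0.3084  0.    ]
top dome [182.1 206.1] [31.3 31.7] 0 [0.4764 0.3069 0.    ]
top dome [182.1 206.1] [31.3 31.7] 0.02 [0.4762 0.3028 0.02  ]
top dome [182.1 206.1] [31.3 31.7] 0.043 [0.476 0.298 0.043]
top spool [183.9 140.5] [15.6 18.2] 0 [0.7111 0.2996 0.    ]
top spool [183.9 140.5] [15.6 18.2] 0.02 [0.7072 0.2956 0.02  ]
top spool [183.9 140.5] [15.6 18.2] 0.043 [0.7028 0.2909 0.043 ]
top flat 792 [ 0.418 -0.031  0.033] [0.525 0.076 0.05 ] [0.4708 0.0227 0.0423]
top dome 453 [0.424 0.245 0.021] [0.528 0.3   0.069] [0.4756 0.2745 0.0507]
top box 2735 [ 0.422 -0.138  0.042] [0.734 0.163 0.058] [0.6399 0.009  0.049 ]
top lever 172 [0.638 0.085 0.075] [0.699 0.133 0.152] [0.6667 0.1064 0.0994]
top button 141 [ 0.648 -0.105  0.058] [ 0.693 -0.06   0.078] [ 0.6702 -0.0817  0.0663]
box rect ((0.6746202707290649, 0.01320454478263855), (0.2998288571834564, 0.11
[... 489 characters left out ...]
ol [196.  237.8] [12.4 16.3] 0 [0.7188 0.2525 0.    ]
side spool [196.  237.8] [12.4 16.3] 0.02 [0.7118 0.2714 0.02  ]
side spool [196.  237.8] [12.4 16.3] 0.043 [0.7037 0.2931 0.043 ]
side flat 425 [ 0.417 -0.028  0.03 ] [0.525 0.081 0.048] [0.4698 0.0323 0.0397]
side dome 164 [0.423 0.255 0.028] [0.53  0.3   0.066] [0.4725 0.2848 0.0533]
side box 1110 [ 0.423 -0.138  0.042] [0.732 0.167 0.058] [0.6519 0.024  0.0482]
side lever 116 [0.637 0.092 0.075] [0.698 0.137 0.149] [0.6634 0.1142 0.1046]
side button 61 [ 0.65  -0.1    0.058] [ 0.691 -0.055  0.074] [ 0.6694 -0.0755  0.0652]
box rect ((0.6734137535095215, 0.01521870493888855), (0.304200142621994, 0.11004209518432617), 88.34221649169922)
```

View pics/c.png

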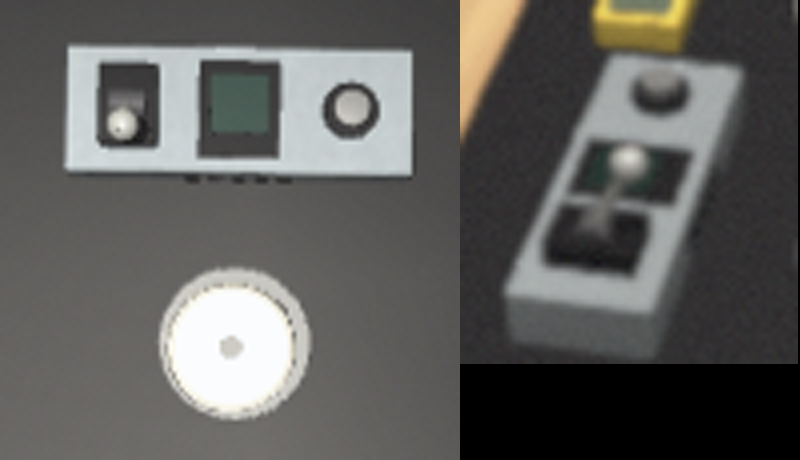

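Positions: box centre (0.674, 0.014) with yaw −1.65°, which puts the plate at (0.474, 0.020). The flat antenna is at about (0.471, 0.022), the dome at (0.476, 0.302) and the ring at (0.5235, −0.307). The heights and sizes agree with those given. I'll cradle each disc between the half-open fingers and push along the tool's −x. First I turn the tool and move above the start of the flat antenna's push.

Emit:
arm_command --pt "0.75 0 0 0 -0.188" --pt "0.75 0 0 0 -0.188" --pt "0.75 0 0 0 -0.188" --pt "0.75 0 0 0 -0.188"

```text
clock: 0.6
position: [0.2221, -0.5028, 0.2308]
tcp_rot: [-2.617, -1.737, -0.0]
wrist_force: [0.2, -1.3, 0.2]
gripper_width: 0.0639
```

Emit:
arm_command --pt "0.75 0 0 0 -0.188" --pt "0.75 0 0 0 -0.188" --pt "0.75 0 0 0 -0.188" --pt "0.75 0 0 0 0"

```text
clock: 1.1
position: [0.2221, -0.5029, 0.2309]
tcp_rot: [-2.042, -2.387, -0.001]
wrist_force: [0.5, 0.8, 0.2]
gripper_width: 0.0639
```

Emit:
arm_command --pt "0.75 0.038 0.022 0 0" --pt "0.75 0.038 0.022 0 0" --pt "0.75 0.038 0.022 0 0" --pt "0.75 0.038 0.022 0 0" --pt "0.75 0.038 0.022 0 0"

```text
clock: 1.72
position: [0.3013, -0.2968, 0.2312]
tcp_rot: [2.045, 2.385, 0.0]
wrist_force: [0.3, 0.0, 0.1]
gripper_width: 0.0642
```

Emit:
arm_command --pt "0.75 0.038 0.022 0 0" --pt "0.75 0.038 0.022 0 0" --pt "0.75 0.038 0.022 0 0" --pt "0.75 0.038 0.022 0 0" --pt "0.75 0.038 0.022 0 0"

```text
clock: 2.35
position: [0.3801, -0.092, 0.2314]
tcp_rot: [2.044, 2.385, 0.0]
wrist_force: [0.5, -0.1, 0.4]
gripper_width: 0.0641
```

Emit:
arm_command --pt "0.75 0.038 0.022 0 0" --pt "0.75 0.038 0.022 0 0" --pt "0.75 0.038 0.022 0 0" --pt "0.75 0.038 0.022 0 0" --pt "0.75 0.038 0.022 0 0"

```text
clock: 2.98
position: [0.459, 0.113, 0.2313]
tcp_rot: [2.044, 2.386, -0.0]
wrist_force: [0.4, -0.4, 0.9]
gripper_width: 0.0639
```

Emit:
arm_command --pt "0.75 0 -0.002 0.05 0" --pt "0.75 0 0 0.05 0" --pt "0.75 0 0 0.05 0" --pt "0.75 0 0 0.045 0" --pt "0.75 0 0 0.028 0"

```text
clock: 3.6
position: [0.4553, 0.1112, 0.0062]
tcp_rot: [-2.043, -2.384, 0.003]
wrist_force: [0.8, -0.4, 0.7]
gripper_width: 0.0639
```

Emit:
arm_command --pt "0.75 -0.015 0 0 0" --pt "0.75 -0.015 0 0 0" --pt "0.75 -0.02 0 0 0" --pt "0.75 -0.02 0 0 0" --pt "0.75 -0.02 0 0 0"

```text
clock: 4.22
position: [0.4722, 0.0209, 0.0099]
tcp_rot: [2.041, 2.386, 0.003]
wrist_force: [0.3, 1.0, -1.2]
gripper_width: 0.0637
```

```bash
python3 - <<'E'
from h import *
st=sense(); print(st["position"],st["tcp_rot"],st["wrist_force"])
s=snapshot("top"); save(s,"t1"); s2=snapshot("side"); save(s2,"s1")
cv2.imwrite("pics/1.png",np.hstack([cv2.resize(s["frame"][120:260,170:390],None,fx=2,fy=2),cv2.resize(s2["frame"][120:260,190:340],None,fx=2,fy=2)])[:,:,::-1])
E
```

```text
[0.47217366 0.02088642 0.00994932] [2.04088355 2.3860454  0.00349324] [ 0.34633511  1.01728139 -1.22162786]
```

View pics/1.png

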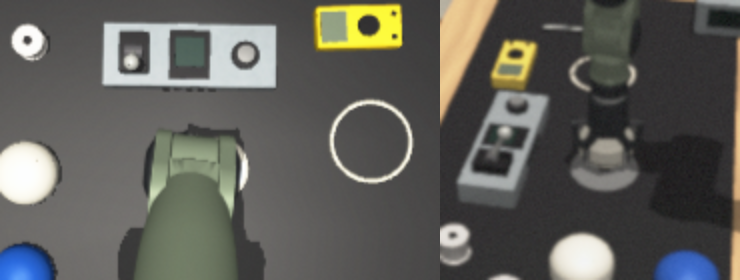

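The flat antenna sits in the cradle, ahead of the gripper, and the plate is now visible from the side. I'll go on pushing.

Emit:
arm_command --pt "0.75 -0.025 0 0 0" --pt "0.75 -0.025 0 0 0" --pt "0.75 -0.025 0 0 0" --pt "0.75 -0.025 0 0 0" --pt "0.75 -0.025 0 0 0"

```text
clock: 4.95
position: [0.4911, -0.1008, 0.0096]
tcp_rot: [-2.04, -2.389, -0.005]
wrist_force: [-0.3, 4.2, 3.0]
gripper_width: 0.0638
```

Emit:
arm_command --pt "0.75 -0.025 0 0 0" --pt "0.75 -0.025 0 0 0" --pt "0.75 -0.02 0 0 0" --pt "0.75 -0.015 0 0 0" --pt "0.75 -0.01 0 0 0"

```text
clock: 5.58
position: [0.5056, -0.1947, 0.0089]
tcp_rot: [-2.039, -2.389, -0.003]
wrist_force: [-0.7, 6.3, 6.5]
gripper_width: 0.0642
```

```bash
python3 - <<'E'
from h import *
st=sense(); print(st["position"],st["tcp_rot"],st["wrist_force"])
s=snapshot("top"); s2=snapshot("side"); np.savez("top2.npz",**s); np.savez("side2.npz",**s2)
for n,q in(("top",s),("side",s2)):
    P=cloud(q); hsv=cv2.cvtColor(q["frame"],cv2.COLOR_RGB2HSV); w=(hsv[...,2]>140)&(hsv[...,1]<60)
    m=w&(P[...,2]>.033)&(P[...,2]<.048)&(abs(P[...,0]-.52)<.1)&(P[...,1]<-.2)&(P[...,1]>-.4)
    k=P[m]; print(n,len(k),k.min(0),k.max(0))
    r=18 if n=="side" else 28
    g=(hsv[...,2]>90)&(hsv[...,1]<90); uv=proj(q,[.474,.02,0])
    try:
        c=blob(q,g,uv,r); e=cv2.fitEllipse(c); print("plate",n,uv,e,ray(q,e[0],0))
    except Exception as x: print(x)
    cv2.imwrite("pics/%s2c.png"%n,cv2.resize(q["frame"][120:260,190:400],None,fx=2,fy=2)[:,:,::-1])
cv2.imwrite("pics/2.png",np.hstack([cv2.imread("pics/top2c.png"),cv2.imread("pics/side2c.png")[:,:380]]))
E
```

```text
[ 0.5056015  -0.19468212  0.00891066] [-2.03939108 -2.38875448 -0.00321562] [-0.67938358  6.30760366  6.49688499]
top 7 [ 0.55237967 -0.22656267  0.03544545] [ 0.55974345 -0.21538639  0.04420069]
plate top [262.89286129 205.74435235] ((258.6092529296875, 201.4068603515625), (55.2186393737793, 67.59010314941406), 49.91182327270508) [0.4896 0.035  0.    ]
side 78 [ 0.46188799 -0.28246481  0.03394401] [ 0.5599724  -0.20054964  0.04525347]
plate side [271.74745572 203.53324292] ((270.7073059082031, 204.06936645507812), (21.21320152282715, 31.953693389892578), 100.09407043457031) [0.4776 0.0239 0.    ]
```

View pics/2.png

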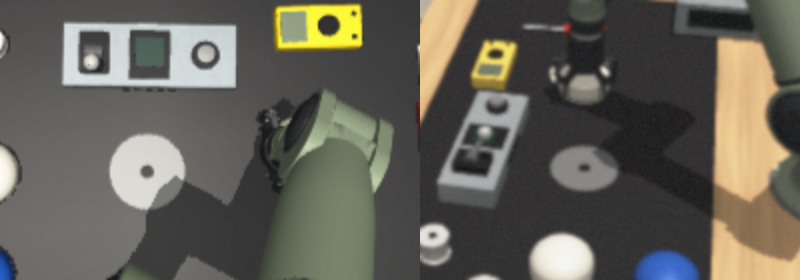

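The flat antenna is in the fingers just short of the ring. The plate's centre dot is at top pixel (263.5, 205.5), within about 2 mm of the computed centre. I'll push to about 15 mm short, back off and measure.

Emit:
arm_command --pt "0.75 -0.01 0 0 0" --pt "0.75 -0.012 0 0 0" --pt "0.75 -0.01 0 0 0" --pt "0.75 -0.008 0 0 0" --pt "0.75 -0.003 0 0 0"

```text
clock: 6.3
position: [0.5121, -0.2374, 0.0083]
tcp_rot: [-2.04, -2.389, -0.001]
wrist_force: [-0.2, 6.3, 5.6]
gripper_width: 0.0638
```

Emit:
arm_command --pt "0.75 0.03 0 0 0" --pt "0.75 0.05 0 0 0" --pt "0.75 0.06 0 0 0" --pt "0.75 0.06 0 0 0" --pt "0.75 0 0 0 0"

```text
clock: 6.92
position: [0.4791, -0.0371, 0.008]
tcp_rot: [-2.032, -2.394, 0.003]
wrist_force: [0.8, -0.2, -0.4]
gripper_width: 0.0639
```

```bash
python3 - <<'E'
from h import *
st=sense(); print(st["position"],st["tcp_rot"],st["wrist_force"])
s=snapshot("top"); s2=snapshot("side")
for n,q in(("top",s),("side",s2)):
    P=cloud(q); hsv=cv2.cvtColor(q["frame"],cv2.COLOR_RGB2HSV); w=(hsv[...,2]>140)&(hsv[...,1]<60)
    m=w&(P[...,2]>.030)&(P[...,2]<.052)&(abs(P[...,0]-.52)<.1)&(P[...,1]<-.2)&(P[...,1]>-.4)
    k=P[m]; print(n,len(k),k.min(0),k.max(0),"mid",(k.min(0)+k.max(0))/2,np.median(k,0))
    m2=(m*255).astype(np.uint8); c=max(cv2.findContours(m2,0,1)[0],key=cv2.contourArea); e=cv2.fitEllipse(c); print(e,ray(q,e[0],.040))
    cv2.imwrite("pics/%s3c.png"%n,cv2.resize(q["frame"][130:230,220:400],None,fx=2.2,fy=2.2)[:,:,::-1])
    np.savez(n+"3.npz",**q)
cv2.imwrite("pics/3.png",np.hstack([cv2.imread("pics/top3c.png"),cv2.imread("pics/side3c.png")]))
E
```

```text
[ 0.47911457 -0.03705148  0.00796933] [-2.03237377 -2.39449078  0.00310058] [ 0.84781496 -0.1812508  -0.36006761]
top 794 [ 0.46551449 -0.34415901  0.03090851] [ 0.57304833 -0.23514926  0.04922682] mid [ 0.51928141 -0.28965413  0.04006766] [ 0.52003813 -0.28870616  0.04207597]
((352.7068786621094, 191.3996124267578), (30.697040557861328, 31.232179641723633), 115.33816528320312) [ 0.5193 -0.289   0.04  ]
side 45 [ 0.54453303 -0.32140212  0.03018601] [ 0.57036345 -0.24048011  0.04736879] mid [ 0.55744824 -0.28094112  0.0387774 ] [ 0.55688675 -0.27196787  0.0403773 ]
((262.2298583984375, 152.03179931640625), (4.381121635437012, 11.16838264465332), 179.89483642578125) [ 0.5578 -0.2756  0.04  ]
```

View pics/3.png

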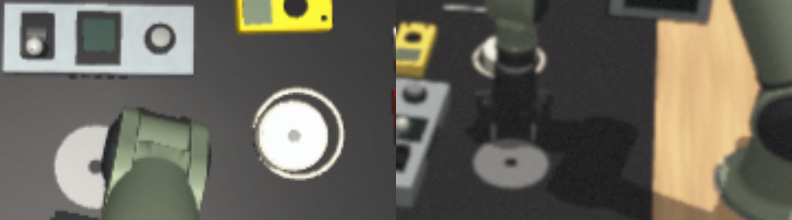

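The flat antenna is at (0.519, −0.289). In the same camera it needs another (0.005, −0.018) to reach the ring's centre.

Emit:
arm_command --pt "0.75 -0.05 0.003 0 0" --pt "0.75 -0.05 0 0 0" --pt "0.75 -0.05 0 0 0" --pt "0.75 -0.03 0 0 0" --pt "0.75 -0.012 0 0 0"

```text
clock: 7.65
position: [0.5142, -0.2331, 0.0083]
tcp_rot: [2.044, 2.383, -0.001]
wrist_force: [-0.7, 0.7, -0.7]
gripper_width: 0.064
```

Emit:
arm_command --pt "0.75 -0.008 0 0 0" --pt "0.75 -0.008 0 0 0" --pt "0.75 -0.007 0 0 0" --pt "0.75 -0.005 0 0 0" --pt "0.75 0 0 0 0"

```text
clock: 8.28
position: [0.5186, -0.2572, 0.0084]
tcp_rot: [2.039, 2.388, -0.001]
wrist_force: [-0.4, 0.7, -1.1]
gripper_width: 0.0645
```

```bash
python3 - <<'E'
from h import *
st=sense(); print(st["position"],st["tcp_rot"],st["wrist_force"])
E
```

```text
[ 0.51864716 -0.25723019  0.00841695] [ 2.03897806e+00  2.38848139e+00 -7.58041732e-04] [-0.44333775  0.70350566 -1.10341597]
```

Emit:
arm_command --pt "0.75 0.03 0 0 0" --pt "0.75 0.03 0 -0.02 0" --pt "0.75 0 0 -0.06 0" --pt "0.75 0 0 -0.06 0" --pt "0.75 0 0 -0.06 0.165"

```text
clock: 8.9
position: [0.509, -0.1974, 0.2107]
tcp_rot: [2.233, 2.207, -0.0]
wrist_force: [1.0, -0.6, 0.1]
gripper_width: 0.064
```

Emit:
arm_command --pt "0.75 0.042 -0.0026 0 0" --pt "0.75 0.042 -0.0026 0 0" --pt "0.75 0.042 -0.0026 0 0" --pt "0.75 0.042 -0.0026 0 0" --pt "0.75 0.042 -0.0026 0 0"

```text
clock: 9.52
position: [0.4976, 0.0139, 0.2088]
tcp_rot: [2.228, 2.212, 0.001]
wrist_force: [0.6, 0.7, -0.7]
gripper_width: 0.0641
```

Emit:
arm_command --pt "0.75 0.042 -0.0026 0 0" --pt "0.75 0.042 -0.0026 0 0" --pt "0.75 0.042 -0.0026 0 0" --pt "0.75 0.042 -0.0026 0 0" --pt "0.75 0.042 -0.0026 0 0"

```text
clock: 10.15
position: [0.4861, 0.2243, 0.2088]
tcp_rot: [2.228, 2.213, 0.002]
wrist_force: [-0.1, -0.1, -0.1]
gripper_width: 0.0642
```

Emit:
arm_command --pt "0.75 0.042 -0.0026 0 0" --pt "0.75 0.042 -0.0026 0 0" --pt "0.75 0.042 -0.0026 0 0" --pt "0.75 0.042 -0.0026 0 0" --pt "0.75 0 0 0 0"

```text
clock: 10.78
position: [0.4765, 0.3936, 0.2083]
tcp_rot: [2.225, 2.217, 0.002]
wrist_force: [-0.1, -0.3, 0.7]
gripper_width: 0.0643
```

```bash
python3 - <<'E'
from h import *
st=sense(); print(st["position"],st["tcp_rot"],st["wrist_force"],"heading",np.degrees(2*np.arctan2(st["tcp_rot"][1],st["tcp_rot"][0])))
s=snapshot("top"); s2=snapshot("side")
np.savez("top4.npz",**s); np.savez("side4.npz",**s2)
for n,q in(("top",s),("side",s2)):
    P=cloud(q); hsv=cv2.cvtColor(q["frame"],cv2.COLOR_RGB2HSV); w=(hsv[...,2]>140)&(hsv[...,1]<60)
    for nm,(x,y,a,b) in dict(flat=(.52,-.305,.03,.052),dome=(.476,.302,.01,.075)).items():
        m=w&(P[...,2]>a)&(P[...,2]<b)&(abs(P[...,0]-x)<.075)&(abs(P[...,1]-y)<.075)
        k=P[m]; print(n,nm,len(k),k.min(0),k.max(0),"mid",(k.min(0)+k.max(0))/2)
        e=cv2.fitEllipse(max(cv2.findContours((m*255).astype(np.uint8),0,1)[0],key=cv2.contourArea)); print(e[:2],ray(q,e[0],.040),ray(q,e[0],.02))
    m=(hsv[...,2]>70)&(hsv[...,1]<60)
    if n=="top":
        c=blob(q,m,proj(q,[.474,.02,0]),29); e=cv2.fitEllipse(c); print("plate",e[:2],ray(q,e[0],0))
cv2.imwrite("pics/4.png",np.hstack([cv2.resize(q["frame"][120:280,150:390],(480,320))[:,:,::-1] if i==0 else cv2.resize(q["frame"][130:290,185:345],(320,320))[:,:,::-1] for i,q in enumerate((s,s2))]))
E
```

```text
[0.47645905 0.39357261 0.20825505] [2.22495418 2.21736996 0.002302  ] [-0.08353097 -0.33791198  0.65918901] heading 89.8043621270672
top flat 797 [ 0.47214985 -0.36394847  0.03020341] [ 0.57939285 -0.25636889  0.04961745] mid [ 0.52577135 -0.31015868  0.03991043]
((358.50347900390625, 189.47860717773438), (30.68735122680664, 31.337648391723633)) [ 0.5256 -0.3092  0.04  ] [ 0.5266 -0.3149  0.02  ]
top dome 741 [0.42474274 0.24728628 0.03297991] [0.52819157 0.35028117 0.0682902 ] mid [0.47646715 0.29878372 0.05063506]
((182.08175659179688, 206.20777893066406), (29.5228328704834, 30.299802780151367)) [0.4756 0.2986 0.04  ] [0.4758 0.3028 0.02  ]
plate ((261.5, 204.5), (67.45294189453125, 67.45294189453125)) [0.4785 0.0249 0.    ]
side flat 43 [ 0.47168502 -0.34785524  0.03146979] [ 0.49557719 -0.27065203  0.04765039] mid [ 0.4836311  -0.30925364  0.03956009]
((279.7622985839844, 149.95021057128906), (4.402353763580322, 11.012266159057617)) [ 0.4825 -0.3052  0.04  ] [ 0.4854 -0.3352  0.02  ]
side dome 601 [0.42372121 0.26183074 0.01025489] [0.52369357 0.35515548 0.06701875] mid [0.47370739 0.30849311 0.03863682]
((261.4295349121094, 250.58670043945312), (24.46657371520996, 29.902341842651367)) [0.4706 0.3128 0.04  ] [0.4733 0.2944 0.02  ]
```

View pics/4.png

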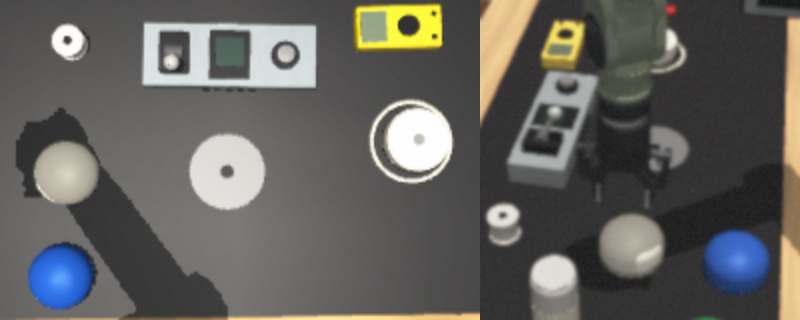

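The flat antenna is at (0.5256, −0.3092) and the ring, in the same camera, at (0.525, −0.308): centred. The dome is at (0.476, 0.300) and the plate at (0.474, 0.018). Now I'll push the dome, stopping about 20 mm short to check.

Emit:
arm_command --pt "0.75 0 -0.001 0.05 0" --pt "0.75 0 0 0.05 0" --pt "0.75 0 0 0.05 0" --pt "0.75 0 0 0.035 0" --pt "0.75 0 0 0.012 0"

```text
clock: 11.5
position: [0.4746, 0.3886, 0.0093]
tcp_rot: [-2.231, -2.211, 0.006]
wrist_force: [0.0, 0.2, 0.1]
gripper_width: 0.0635
```

Emit:
arm_command --pt "0.75 -0.02 0 0 0" --pt "0.75 -0.015 0 0 0" --pt "0.75 -0.015 0 0 0" --pt "0.75 -0.02 0 0 0" --pt "0.75 -0.022 0 0 0"

```text
clock: 12.12
position: [0.4764, 0.2993, 0.0128]
tcp_rot: [-2.228, -2.213, -0.007]
wrist_force: [0.1, 5.8, 4.2]
gripper_width: 0.0644
```

Emit:
arm_command --pt "0.75 -0.025 0 0 0" --pt "0.75 -0.025 0 0 0" --pt "0.75 -0.025 0 0 0" --pt "0.75 -0.025 0 0 0" --pt "0.75 -0.025 0 0 0"

```text
clock: 12.75
position: [0.4752, 0.1741, 0.0127]
tcp_rot: [-2.229, -2.213, -0.008]
wrist_force: [0.8, 6.4, 5.6]
gripper_width: 0.0641
```

Emit:
arm_command --pt "0.75 -0.025 0 0 0" --pt "0.75 -0.02 0 0 0" --pt "0.75 -0.02 0 0 0" --pt "0.75 -0.014 0 0 0" --pt "0.75 -0.006 0 0 0"

```text
clock: 13.38
position: [0.474, 0.0889, 0.0124]
tcp_rot: [-2.23, -2.212, -0.006]
wrist_force: [0.4, 8.3, 6.1]
gripper_width: 0.0642
```

Emit:
arm_command --pt "0.75 0.03 0 0 0" --pt "0.75 0.06 0 0 0" --pt "0.75 0.06 0 0 0" --pt "0.75 0.03 0 0 0" --pt "0.75 0 0 0 0"

```text
clock: 14.0
position: [0.4747, 0.2695, 0.0115]
tcp_rot: [2.226, 2.215, -0.0]
wrist_force: [0.6, -0.9, 0.3]
gripper_width: 0.0642
```

```bash
python3 - <<'E'
from h import *
st=sense(); print(st["position"],st["wrist_force"],"heading",np.degrees(2*np.arctan2(st["tcp_rot"][1],st["tcp_rot"][0])))
q=snapshot("top"); save(q,"t5")
a=dict(np.load("top4.npz")); g=cv2.cvtColor(a["frame"],cv2.COLOR_RGB2GRAY); m=g>120
c=blob(a,m,(263,205),26); e=cv2.fitEllipse(c); print("plate",e[:2],ray(a,e[0],0))
P=cloud(q); hsv=cv2.cvtColor(q["frame"],cv2.COLOR_RGB2HSV); w=(hsv[...,2]>110)&(hsv[...,1]<60)
m=w&(P[...,2]>.025)&(P[...,2]<.075)&(abs(P[...,0]-.474)<.075)&(abs(P[...,1]-.035)<.075)
k=P[m]; print(len(k),k.min(0),k.max(0),"mid",(k.min(0)+k.max(0))/2)
e=cv2.fitEllipse(max(cv2.findContours((m*255).astype(np.uint8),0,1)[0],key=cv2.contourArea)); print(e[:2],ray(q,e[0],.030))
cv2.imwrite("pics/5.png",cv2.resize(q["frame"][120:280,150:390],(480,320))[:,:,::-1])
E
```

```text
[0.47467314 0.26951584 0.01152244] [ 0.61557712 -0.93499606  0.30243512] heading 89.73880991649234
plate ((262.9617614746094, 205.2657012939453), (38.05874252319336, 38.258453369140625)) [0.4757 0.0197 0.    ]
788 [ 0.41785702 -0.01795664  0.02546127] [0.52551834 0.08967926 0.06752765] mid [0.47168768 0.03586131 0.04649446]
((258.6683654785156, 206.33079528808594), (30.758432388305664, 30.881383895874023)) [0.472  0.0353 0.03  ]
```

View pics/5.png

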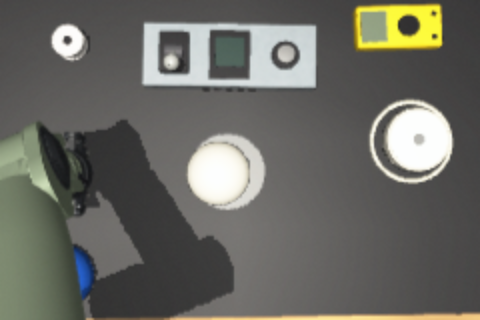

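The dome is at (0.472, 0.0355) and the plate centre at (0.475, 0.019). I'll finish with a slow push.

Emit:
arm_command --pt "0.75 -0.05 0.003 0 0" --pt "0.75 -0.05 0 0 0" --pt "0.75 -0.045 0 0 0" --pt "0.75 -0.02 0 0 0" --pt "0.75 -0.01 0 0 0"

```text
clock: 14.68
position: [0.4758, 0.091, 0.0114]
tcp_rot: [2.234, 2.209, -0.002]
wrist_force: [-0.4, 0.1, 0.8]
gripper_width: 0.064
```

Emit:
arm_command --pt "0.75 -0.007 0 0 0" --pt "0.75 -0.006 0 0 0" --pt "0.75 -0.005 0 0 0" --pt "0.75 -0.003 0 0 0" --pt "0.75 0 0 0 0"

```text
clock: 15.3
position: [0.4766, 0.0727, 0.0113]
tcp_rot: [2.229, 2.213, -0.0]
wrist_force: [0.4, 1.9, -0.1]
gripper_width: 0.0644
```

Emit:
arm_command --pt "0.75 0.03 0 0 0" --pt "0.75 0.04 0 -0.02 0" --pt "0.75 0.02 0 -0.06 0" --pt "0.3 0 0 -0.06 0" --pt "0 0 0 -0.06 0"

```text
clock: 15.92
position: [0.4768, 0.1623, 0.2124]
tcp_rot: [2.227, 2.213, -0.002]
wrist_force: [0.3, 0.0, -1.4]
gripper_width: 0.0286
```

```bash
python3 - <<'E'
from h import *
st=sense(); print(st["position"],st["wrist_force"],"heading",np.degrees(2*np.arctan2(st["tcp_rot"][1],st["tcp_rot"][0])))
q=snapshot("top"); save(q,"t6"); q2=snapshot("side"); np.savez("top6.npz",**q); np.savez("side6.npz",**q2)
P=cloud(q); hsv=cv2.cvtColor(q["frame"],cv2.COLOR_RGB2HSV); w=(hsv[...,2]>110)&(hsv[...,1]<60)
m=w&(P[...,2]>.025)&(P[...,2]<.075)&(abs(P[...,0]-.474)<.075)&(abs(P[...,1]-.02)<.075)
k=P[m]; print(len(k),k.min(0),k.max(0),"mid",(k.min(0)+k.max(0))/2)
e=cv2.fitEllipse(max(cv2.findContours((m*255).astype(np.uint8),0,1)[0],key=cv2.contourArea)); print(e[:2],ray(q,e[0],.030))
for n,s in(("top",q),("side",q2)):
    P=cloud(s)
    for k,(x,y,r,a,b) in dict(lev=(.665,.109,.06,.11,.2),btn=(.674,-.08,.04,.058,.09),hsg=(.674,-.08,.04,.053,.12)).items():
        m=(abs(P[...,0]-x)<r)&(abs(P[...,1]-y)<.03)&(P[...,2]>a)&(P[...,2]<b); t=P[m]
        print(n,k,len(t),t.min(0).round(4),t.max(0).round(4),np.median(t,0).round(4)) if len(t) else 0
cv2.imwrite("pics/6.png",np.hstack([cv2.resize(q["frame"][120:240,200:330],(500,461)),cv2.resize(q2["frame"][150:230,190:240],(288,461),interpolation=2)])[:,:,::-1])
E
```

```text
[0.47684774 0.16234864 0.21243291] [ 0.27068027  0.02086941 -1.35275842] heading 89.62288247265667
779 [ 0.42112977 -0.03507742  0.02829327] [0.52860357 0.07216401 0.06719494] mid [0.47486667 0.01854329 0.04774411]
((263.28131103515625, 205.42787170410156), (30.38330841064453, 30.890213012695312)) [0.4749 0.0192 0.03  ]
top lev 52 [0.6384 0.0963 0.1335] [0.6613 0.1188 0.1499] [0.6473 0.1086 0.1446]
top btn 146 [ 0.6478 -0.1047  0.0581] [ 0.6933 -0.0596  0.0764] [ 0.6704 -0.0804  0.0651]
top hsg 174 [ 0.6354 -0.1087  0.053 ] [ 0.7079 -0.0503  0.0764] [ 0.6699 -0.08    0.0636]
side lev 48 [0.6368 0.0999 0.1119] [0.6634 0.126  0.1505] [0.6492 0.115  0.1392]
side btn 62 [ 0.6486 -0.0982  0.0582] [ 0.6932 -0.0577  0.0774] [ 0.6693 -0.0719  0.0639]
side hsg 79 [ 0.6486 -0.1018  0.0531] [ 0.7125 -0.0577  0.0774] [ 0.6696 -0.0719  0.0629]
```

View pics/6.png

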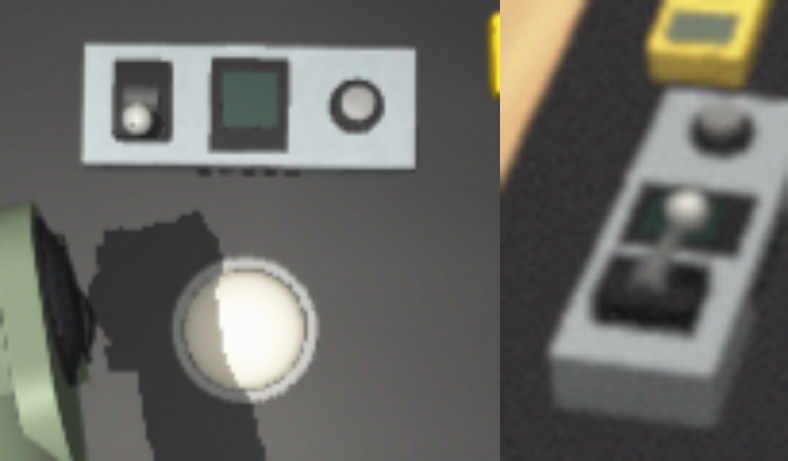

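The dome reads (0.4749, 0.0192), centred on the plate. The lever knob is at about (0.648, 0.109, 0.139) and the button at (0.670, −0.081) with its top near z 0.067–0.07. Next, the lever with shut fingers.

Emit:
arm_command --pt "0 -0.027 0.054 0 0" --pt "0 -0.026 0.054 0 0" --pt "0 0 0 0.05 0" --pt "0 0 0 0.047 0" --pt "0 0 0 0 0"

```text
clock: 16.65
position: [0.5809, 0.1079, 0.1092]
tcp_rot: [-2.226, -2.209, 0.012]
wrist_force: [-0.1, 0.1, 0.4]
gripper_width: 0.0
```

Emit:
arm_command --pt "0 0 0.02 0 0" --pt "0 0 0.015 0 0" --pt "0 0 0.015 0 0" --pt "0 -0.001 0.015 0 0" --pt "0 -0.001 0.01 0 0"

```text
clock: 17.27
position: [0.661, 0.1063, 0.1157]
tcp_rot: [2.228, 2.212, 0.002]
wrist_force: [-1.4, 0.3, 1.3]
gripper_width: -0.0003
```

Emit:
arm_command --pt "0 0 0.01 0 0" --pt "0 0 0.01 0 0" --pt "0 0 0 0 0"

```text
clock: 17.65
position: [0.6804, 0.106, 0.1135]
tcp_rot: [2.23, 2.213, 0.001]
wrist_force: [0.0, -0.6, 0.6]
gripper_width: 0.0
```

```bash
cat > l.py <<'E'
from h import *
st=sense(); print(st["clock"],st["position"],st["wrist_force"])
q=snapshot("top"); q2=snapshot("side"); 
cv2.imwrite("pics/7%d.png"%st["clock"],np.hstack([cv2.resize(q["frame"][120:240,200:330],(400,369)),cv2.resize(q2["frame"][130:230,180:280],(400,369),interpolation=2)])[:,:,::-1])
P=cloud(q2); m=(P[...,0]>.62)&(P[...,0]<.76)&(abs(P[...,1]-.115)<.02)&(P[...,2]>.125)&(P[...,2]<.17)
f=q2["frame"].astype(int); m&=(f.min(-1)>130); t=P[m]; print(len(t), t.min(0),t.max(0)) if len(t) else print("no knob")
E
python3 l.py; ls pics
```

```text
17.65 [0.68043382 0.10603109 0.11348961] [ 0.04606411 -0.63078398  0.56806278]
no knob
1.png
2.png
3.png
4.png
5.png
6.png
717.png
c.png
s1.png
side0.png
side2c.png
side3c.png
t1.png
t5.png
t6.png
top0.png
top2c.png
top3c.png
```

Emit:
arm_command --pt "0 0 0.006 0 0" --pt "0 0 0.005 0 0" --pt "0 0 0.004 0 0" --pt "0 0 0 0 0"

```text
clock: 18.25
position: [0.6868, 0.1061, 0.1131]
tcp_rot: [-2.222, -2.206, 0.018]
wrist_force: [-22.6, -0.7, 13.9]
gripper_width: 0.0001
```

```bash
python3 l.py; ls pics|grep ^7
```

```text
18.25 [0.68680376 0.10612987 0.11305573] [-22.58494562  -0.68303607  13.94239981]
no knob
717.png
718.png
```

The force rises to 22 N at x = 0.687, which is where I predicted the stop. I'll back off, rise and check.

Emit:
arm_command --pt "0 0 -0.02 0 0" --pt "0 0 -0.05 0 0" --pt "0 0 -0.02 -0.05 0" --pt "0 -0.05 0 -0.05 0" --pt "0 -0.05 0 0 0"

```text
clock: 18.98
position: [0.6069, 0.012, 0.2128]
tcp_rot: [2.222, 2.211, 0.009]
wrist_force: [0.3, -0.7, -0.1]
gripper_width: -0.0003
```

```bash
cat >> l.py <<'E'
np.savez("top8.npz",**q)
P=cloud(q); m=(abs(P[...,0]-.68)<.07)&(abs(P[...,1]-.108)<.03)&(P[...,2]>.125)&(P[...,2]<.17); t=P[m]; print("knob top",len(t), t.min(0),t.max(0)) if len(t) else 0
m=(abs(P[...,0]-.672)<.04)&(abs(P[...,1]+.081)<.04)&(P[...,2]>.056)&(P[...,2]<.09); t=P[m]; print("button z", np.percentile(t[:,2],[5,25,50,75,95]))
g=cv2.cvtColor(q["frame"],cv2.COLOR_RGB2GRAY); c=blob(q,g>110,proj(q,[.672,-.081,.07]),6); e=cv2.minEnclosingCircle(c); print("button",e,ray(q,e[0],.072))
E
python3 l.py; ls pics|grep ^7
```

```text
18.975 [0.60686982 0.01202919 0.21275574] [ 0.2690687  -0.70369684 -0.12166864]
23 [0.69970941 0.10221952 0.1320625 ] [0.72041978 0.12119437 0.14806115]
knob top 52 [0.69993057 0.09573127 0.13197844] [0.72241439 0.11836861 0.14984583]
717.png
718.pngTraceback (most recent call last):
  File "l.py", line 9, in <module>
    m=(abs(P[...,0]-.672)<.04)&(abs(P[...,1]+.081)<.04)&(P[...,2]>.056)&(P[...,2]<.09); t=P[m]; print("button z", np.percentile(t[:,2],[5,25,50,75,95]))
                                                                                                                  ~~~~~~~~~~~~~^^^^^^^^^^^^^^^^^^^^^^^^
    return _quantile_unchecked(
        a, q, axis, out, overwrite_input, method, keepdims, weights)
    return _ureduce(a,
                    func=_quantile_ureduce_func,
    ...<5 lines>...
                    overwrite_input=overwrite_input,
                    method=method)
    r = func(a, **kwargs)
    result = _quantile(arr,
                       quantiles=q,
    ...<2 lines>...
                       out=out,
                       weights=wgt)
    slices_having_nans = np.isnan(arr[-1, ...])
                                  ~~~^^^^^^^^^
IndexError: index -1 is out of bounds for axis 0 with size 0
```

The knob moved from x 0.650 to 0.711 and the lever is against its stop, just past symmetric about the pivot at 0.677. The button is at (0.671, −0.081). I'll get its height from the earlier depth image and go above it.

Emit:
arm_command --pt "0 -0.031 0.022 0 0" --pt "0 -0.031 0.022 0 0" --pt "0 -0.031 0.0205 0 0" --pt "0 0 0 0.06 0" --pt "0 0 0 0.053 0"

```text
clock: 19.7
position: [0.6684, -0.0812, 0.0932]
tcp_rot: [2.23, 2.212, 0.001]
wrist_force: [0.1, 0.2, -0.7]
gripper_width: -0.0
```

Emit:
arm_command --pt "0 0 0 0 0" --pt "0 0 0 0 0"

```text
clock: 19.95
position: [0.669, -0.0809, 0.0966]
tcp_rot: [2.228, 2.212, 0.002]
wrist_force: [0.1, -0.0, -0.1]
gripper_width: -0.0
```

```bash
python3 - <<'E'
from h import *
st=sense(); print(st["clock"],st["position"],st["wrist_force"])
for n in("top0","top6","side0","top4"):
    q=dict(np.load(n+".npz")); P=cloud(q)
    m=(np.hypot(P[...,0]-.671,P[...,1]+.081)<.012); t=P[m]; print(n,len(t),np.median(t[:,2]))
    g=cv2.cvtColor(q["frame"],cv2.COLOR_RGB2GRAY)
    if n[0]=="t": c=blob(q,g>110,proj(q,[.671,-.081,.07]),6); e=cv2.minEnclosingCircle(c); print("button",e,ray(q,e[0],.068))
E
```

```text
19.95 [ 0.66901809 -0.08088392  0.09657339] [ 0.06948266 -0.01437925 -0.110286  ]
top0 39 0.07156279875663141
button ((292.625, 146.5), 4.403578758239746) [ 0.6727 -0.082   0.068 ]
top6 41 0.07261568250511696
button ((292.625, 146.5), 4.403578758239746) [ 0.6727 -0.082   0.068 ]
side0 18 0.07001958157065302
top4 40 0.07156504620522397
button ((292.5, 146.5), 4.527792930603027) [ 0.6727 -0.0816  0.068 ]
```

Emit:
arm_command --pt "0 0 0.002 0.012 0" --pt "0 0 0 0.009 0" --pt "0 0 0 0.003 0" --pt "0 0 0 0.003 0" --pt "0 0 0 0 0"

```text
clock: 20.58
position: [0.6698, -0.081, 0.0681]
tcp_rot: [2.23, 2.213, 0.0]
wrist_force: [-1.6, 1.4, 3.2]
gripper_width: -0.0
```

Emit:
arm_command --pt "0 0 0 0.003 0" --pt "0 0 0 0.001 0" --pt "0 0 0 0 0"

```text
clock: 20.95
position: [0.6699, -0.081, 0.0659]
tcp_rot: [2.229, 2.213, 0.001]
wrist_force: [-5.6, 1.7, 14.6]
gripper_width: -0.0001
```

Emit:
arm_command --pt "0 0 0 0.0015 0" --pt "0 0 0 0 0"

```text
clock: 21.2
position: [0.67, -0.081, 0.0658]
tcp_rot: [2.228, 2.212, 0.001]
wrist_force: [-8.9, 1.7, 22.5]
gripper_width: -0.0002
```

Emit:
arm_command --pt "0 0 0 -0.02 0" --pt "0 0 0 -0.05 0" --pt "0 0 0 -0.06 0" --pt "0 -0.05 -0.03 0 0" --pt "0 -0.05 -0.03 0 0"

```text
clock: 21.82
position: [0.6092, -0.1815, 0.1931]
tcp_rot: [2.226, 2.213, 0.001]
wrist_force: [0.9, -0.4, 0.1]
gripper_width: -0.0002
```

Emit:
arm_command --pt "0 -0.05 -0.03 0 0" --pt "0 -0.05 -0.03 0 0" --pt "0 -0.05 -0.03 0 0" --pt "0 -0.05 -0.03 0 0" --pt "0 0 0 0 0"

```text
clock: 22.45
position: [0.4852, -0.3835, 0.1919]
tcp_rot: [2.237, 2.205, -0.002]
wrist_force: [-0.0, 0.2, 0.5]
gripper_width: -0.0003
```

```bash
python3 - <<'E'
from h import *
st=sense(); print(st["clock"],st["position"],st["wrist_force"])
q=snapshot("top"); q2=snapshot("side"); P=cloud(q)
cv2.imwrite("pics/9.png",np.hstack([cv2.resize(q["frame"][110:270,140:410],(480,284)),cv2.resize(q2["frame"][120:280,180:350],(300,284))])[:,:,::-1])
m=(np.hypot(P[...,0]-.671,P[...,1]+.081)<.012); print("button z",np.median(P[m][:,2]))
m=(abs(P[...,0]-.68)<.07)&(abs(P[...,1]-.108)<.03)&(P[...,2]>.125)&(P[...,2]<.17); t=P[m]; print("knob",t.min(0),t.max(0))
hsv=cv2.cvtColor(q["frame"],cv2.COLOR_RGB2HSV); w=(hsv[...,2]>110)&(hsv[...,1]<60)
for nm,(x,y) in dict(flat=(.525,-.308),dome=(.475,.019)).items():
    m=w&(P[...,2]>.028)&(P[...,2]<.075)&(abs(P[...,0]-x)<.075)&(abs(P[...,1]-y)<.075); k=P[m]
    print(nm,len(k),(k.min(0)+k.max(0))/2)
E
```

```text
22.45 [ 0.48518069 -0.38353795  0.19186882] [-0.00569989  0.16413148  0.48789145]
button z 0.07177476029114427
knob [0.69921578 0.09570519 0.13019673] [0.72263923 0.11833634 0.15130443]
flat 801 [ 0.52589379 -0.30998799  0.03853773]
dome 786 [0.47469753 0.0185326  0.05008468]
```

View pics/9.png

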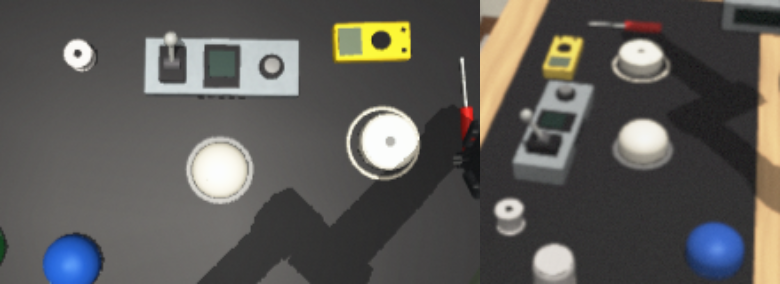

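The final picture shows the dome concentric on the plate, the flat antenna inside the ring, the lever leaning away and the bystanders apparently where they were. The robot is clear, so I'll hand in.

```bash
python3 -c "
from station import *
print(finish_job())"
```

```text
the job is handed in; nothing more can be done
None
```

The job is handed in, finished by about 22.5 s on the robot's clock. I slid the flat antenna into the tape ring, slid the domed antenna onto the test plate, threw the lever to its stop, then pressed and released the button. `finish_job()` gave no verdict, so the results below are my own last measurements.

- **Flat antenna:** about 2 mm from the ring's centre in the top camera. The side camera placed the ring's centre about 4 mm from where the top one did; against that figure the antenna would be about 6 mm off. Both are within 13 mm.
- **Domed antenna:** about 1 mm from the plate's centre.
- **Lever:** the knob moved from x = 0.650 to 0.711 m and stayed there. The push reached 22 N at the stop, and the direction of that force fits a lever leaning about 0.5 rad past upright. The joint angle itself cannot be read.
- **Button:** pressed about 6 mm to a firm stop at 22 N. Its top is back at z = 0.072 m, the same height as before.
- **Bystanders:** the meter, spool, screwdriver and can look undisturbed. I checked them only by eye, and the can is only partly in the last picture.
- **Robot:** clear of everything, with about zero wrist force.

One side-camera check failed: it found no knob while the gripper blocked its view of the lever. It saw the knob once I backed off.

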